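Raise the inspection lamp on its twist-lock telescoping post

TASK

The inspection lamp sits too low to light the glass dial cover standing in its spring clip. Take the chrome wing knob on top of the lamp's telescoping post, twist it anticlockwise (seen from above) as far as it goes to unlock, draw it up until the lamp is level with the middle of the glass and the red pin is level with the upper slot (about 60 mm), twist it fully back clockwise to lock, and let go. Leave the mirror post with the brass knob alone and do not shift the glass in its clip.

Things in the scene. Friction and masses are not known exactly. Their poses are not given: they have to be found in the camera images.
- lamp_knob (a point): Centre of the chrome wing knob on the lamp post's axis: upright bar 70 mm long, 26 tall; flat middle 28 long, 16 thick; round ends 21 thick. x runs along the bar (grip across it, along y), z up; 173 mm above the bench at lift 0. Grey 36 mm tube on a fixed 84 mm foot. A black arm with a white lamp, its top 29 mm below this point, rises with the knob without turning.
- lamp_twist (a joint): Turn of the lamp post's knob, rad: 0 = locked (stop), growing anticlockwise seen from above to 1.3 (stop). Below about 0.8 the red pin is caught in its slot and the length is locked; above 0.85 it slides freely. Starts at 0 to 0.25. Light friction (0.08 N m); stays where left.
- lamp_lift (a joint): How far the lamp post is drawn up, m: 0 = shortest, 0.085 = stop. Starts in the lower slot (0 to 0.008). The knob can turn back to locked in the upper slot, from about 0.050 to 0.070 (middle 0.060: lamp level with the glass's middle). Friction 4.5 N; stays where left.
- glass_centre (a point): Middle of the curved glass dial cover, 90 mm across, upright in a steel spring clip on a loose foot 70 by 80 mm, facing the lamp about 140 mm from the post's axis. Its middle is 125 mm and its top edge 170 mm above the bench. Not to be moved.
- mirror_knob (a point): Point in one wing of the brass knob of the other, like-shaped post, which carries a small round mirror: 28 mm from that post's axis, along the bar, 173 mm above the bench at its shortest. A bystander: neither turn it nor draw it up.

How it is judged (in metres and radians):
On the way, in this order (a step that is already met when the one before it is completed fails the run):
1. the lamp post's knob is twisted anticlockwise to unlock (value of joint lamp_twist above 0.75 rad), for 0.1 s.
2. the unlocked lamp post is drawn up to the height of the upper slot (value of joint lamp_lift above 0.045 m and value of joint lamp_twist above 0.7 rad), for 0.1 s.
At the end, for the whole second after the job is handed in: The lamp post stands drawn out 60 mm (within 15 mm), its knob twisted back to within 0.35 rad (20 degrees) of the locked stop; the glass is within 15 mm and the brass knob within 10 mm of where they began (value of joint lamp_lift between 0.045 and 0.075 m and value of joint lamp_twist below 0.35 rad and distance of glass_centre from where it was at the start of the episode below 0.015 m and distance of mirror_knob from where it was at the start of the episode below 0.01 m); the robot touches nothing.
It fails at once if the glass dial cover is shifted or tipped (distance of glass_centre from where it was at the start of the episode above 0.03 m).
It fails at once if the mirror post is turned or drawn out (distance of mirror_knob from where it was at the start of the episode above 0.02 m).
It also fails if it takes over 38 s, if anything falls off the work surface, if the arm or the gripper's body presses on something with over 40 N, if the wrist force passes 120 N, or if a joint passes its speed limit or range.

ROBOT

A 6-joint arm with a two-finger parallel gripper is mounted at the origin on the work surface. World frame = base frame: x ahead of the robot, y to its left, z up, the work surface at z = 0. Lengths are in mm, angles in rad, forces in N, time in s.
With the tool pointing down it reaches from about 300 to 775 mm from the base axis. Payload 14.6 kg.
Tool frame: the origin (TCP) lies on the mounting face of the last link; the fingertips stand 199 mm ahead of it and the grasp point (between the pads) lies ahead of it (manip.pinch_z is the z of the grasp point in the tool frame, in mm); z points along the fingers, y is the direction in which the jaws open and shut (so a half turn about z gives the same grasp; the last joint's range is limited). The gripper opens to 94 mm and grips with 3 to 60 N. Pads are 16 mm wide; open, the fingers measure 119 mm over their backs; the gripper's body (75 mm by 177 mm) begins 78 mm behind the grasp point.
Start: joints at [1.213, 0.3, 1.521, -0, 1.321, -0.067], TCP at [157.693, 526.9, 404.646] pointing down, gripper open.
Joint ranges: [-3.03, 3.03], [-0.79, 2.21], [0.23, 2.52], [-1.04, 4.18], [0, 3.07], [-2.55, 2.55]. Speed limits (rad/s): [2.22, 2.22, 2.57, 3.14, 3.14, 3.14].

INTERFACE

Orientations are given as a unit quaternion [x, y, z, w].
In Python, from workcell import manip, set_gripper, viewer, ticket gives the robot as it stands. The module is installed in compiled form; this text tells all that it offers. Calls block until the motion is done:
- manip.move_to(position, orientation): joint-space move of the TCP to a pose.
- manip.line_to(position, frame=None, v=150): straight line of the TCP; frame=None keeps the orientation; v is the mean speed in mm/s.
- manip.movej(angles): joint-space move.
- set_gripper(opening, squeeze=None): finger opening in mm; squeeze is the grip in N (None keeps the last); returns when the fingers have stopped.
- manip.pause(seconds).
- manip.inverse_kinematics(position, orientation): joint angles nearest the present ones, or None.
- manip.get_state(): the state.
- viewer.snapshot(name): name is "scene" or "top" or "wrist"; returns a dict with "pixels" (480x640x3 uint8, blue, green, red), "fx", "fy", "cx", "cy" (pixels), "camera_from_world" (4x4, takes a point from world to camera coordinates). Camera axes: x right, y down, z forward; pixel columns grow to the right and rows downward; lengths in mm; the calibration is good to about 2 mm. The wrist camera is an equidistant fisheye: a pixel r from the principal point sees the ray r / f radians off the axis. A picture is of the moment at which its call begins. There is no depth.
A pose or a line that the arm cannot do raises manip.PlanningError and nothing moves.
- ticket.job_done(): hands the job in, once; it reports no verdict.
Trained networks look in a picture, given as the dict that the camera call returned (one of the last four; its "shot" number tells which), for a name from the list of things; names that differ only in an ending like _2 or _b are one class to them, and where a whole thing is asked for, a point or a joint stands for the part that bears it (a point fixed in the world has none). Each returns a list of dicts, best first, with "conf" (0 to 1); they miss things now and then, are a little off and sometimes report something else, mostly with a low value. They report only what shows in the picture. A call takes as long as a camera call.
- viewer.find_in(target, picture): "centre" ([column, row] in pixels, amid what is visible of it).
- viewer.silhouettes(target, picture): "pixels" (480x640 bool, what is visible of it) and "centre" ([column, row] in pixels, amid what is visible of it).
- viewer.spot_point(target, picture): "centre" ([column, row] in pixels: a listed point, or the origin of a listed thing).
The state is a dict: "time": time; "qpos": joint angles; "qd": joint speeds; "joint_torque": joint torques, N m; "tcp_pos": TCP position; "tool_rot": TCP orientation; "force": force on the tool from outside, world axes, zero at the start; "moment": the same for the moment, N m; "width": finger opening in mm.
Only numpy, scipy, OpenCV 4.12 (cv2) and the standard library are available. Lean on these libraries where they do the work, as an engineer would, in place of code of your own. Each camera call takes 0.05 s, during which the arm holds its last target. There are 200 camera calls.

## Working session

There is one attempt and no reset: what is moved stays moved. The work goes in short steps, each a Python script; the robot and the scene stay as the last script left them, time stands still between calls to the robot, and variables do not carry over. Pictures are saved under pics/ and viewed, on a budget of 10 in all, crops included, one or two more only if the job needs it, and the job is handed in when it is done.

```bash
mkdir -p pics
cat > h.py <<'E'
import numpy as np, cv2
from workcell import manip,set_gripper,viewer,ticket
def ray(s,p):
    T=np.array(s["camera_from_world"]);R=T[:3,:3];c=-R.T@T[:3,3]
    d=np.array([(p[0]-s["cx"])/s["fx"],(p[1]-s["cy"])/s["fy"],1.])
    if s.get("fish"):
        r=np.hypot(d[0],d[1]);d=np.array([d[0]/r*np.sin(r),d[1]/r*np.sin(r),np.cos(r)]) if r>1e-9 else d
    d=R.T@d;return c,d/np.linalg.norm(d)
def atz(s,p,z):
    c,d=ray(s,p);return c+d*(z-c[2])/d[2]
def snap(n):
    s=viewer.snapshot(n);s["fish"]=(n=="wrist");return s
E
python3 - <<'E'
from h import *
print(manip.get_state(),manip.pinch_z)
for n in("scene","top"):
    s=snap(n);cv2.imwrite(f"pics/{n}1.png",s["pixels"])
    for t in("lamp_knob","mirror_knob","glass_centre"):
        z=125 if t[0]=="g" else 173
        for r in viewer.spot_point(t,s)[:3]:print(n,t,r["conf"],np.round(r["centre"],1),atz(s,r["centre"],z).round(1))
    print(ray(s,(320,240)))
E
```

```text
{'time': 0.0, 'qpos': array([ 1.21338923e+00,  3.00449206e-01,  1.52158480e+00, -1.35762063e-05,
        1.32069945e+00, -6.65973424e-02]), 'qd': array([0.00054246, 0.0003186 , 0.00098111, 0.00135378, 0.00146343,
       0.0015001 ]), 'joint_torque': array([-2.60653462e-03, -5.31811845e+01, -3.52734232e+01,  7.07268412e-02,
        2.45956139e-02, -6.98051076e-05]), 'tcp_pos': array([157.68958509, 526.87065935, 404.09664002]), 'tool_rot': array([ 1.44891355e-01,  9.89447406e-01, -5.59011369e-04, -1.13593109e-04]), 'force': array([ 0.18511993,  1.09844491, -0.35258405]), 'moment': array([ 0.05522665, -0.01195307,  0.04331392]), 'width': 94.06230585839187} 180.4
scene lamp_knob 0.57 [293.2 178.5] [ 495.  -205.9  173. ]
scene mirror_knob 0.89 [442.7 252.8] [530.1 187.  173. ]
scene mirror_knob 0.41 [244.6 219.7] [ 676.3 -170.5  173. ]
scene glass_centre 0.57 [242.7 223.8] [ 644.1 -219.   125. ]
(array([1183.07499002,  462.22514089,  708.40618273]), array([-0.60834856, -0.52494064, -0.5952725 ]))
top lamp_knob 0.76 [419.6 285.1] [ 508.9 -200.7  173. ]
top mirror_knob 0.94 [216.4 266.3] [536.6 197.1 173. ]
top glass_centre 0.9 [422.7 217.7] [ 652.3 -219.   125. ]
(array([ 462.40746315,   10.61286896, 1120.35186272]), array([ 0.13681689, -0.01524963, -0.99047897]))
```

Run:
```python
import cv2,numpy as np
a=cv2.imread("pics/scene1.png")[110:350,180:500];b=cv2.imread("pics/top1.png")[170:350,160:480]
b=cv2.resize(b,(800,450))[:, :]
cv2.imwrite("pics/a.png",cv2.resize(a,(800,600)));cv2.imwrite("pics/b.png",b)
```

```text
(no output)
```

View pics/a.png

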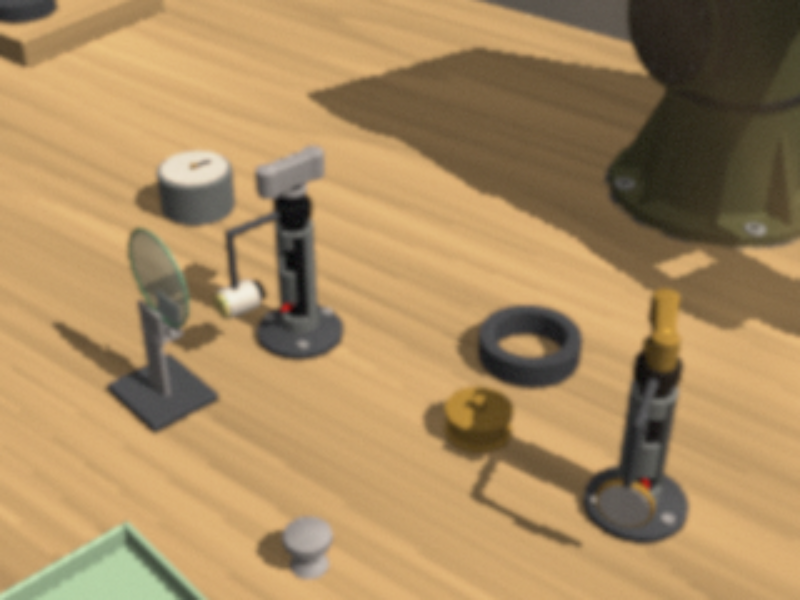

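View pics/b.png

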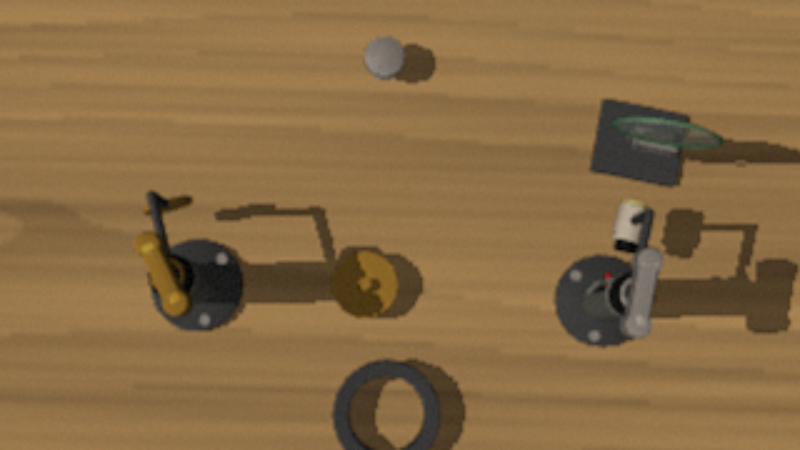

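The scene crop shows the chrome bar at about (296,179) full-frame and the brass one well clear of it. The top crop shows the bar at about (417,287), lying roughly −12° off world x, with the glass beyond it at +x. I'll triangulate and then look from above with the wrist camera.

```bash
cat >> h.py <<'E'
from scipy.spatial.transform import Rotation as Ro
def tri(L):
    A=np.zeros((3,3));b=np.zeros(3)
    for c,d in L:
        P=np.eye(3)-np.outer(d,d);A+=P;b+=P@c
    return np.linalg.solve(A,b)
def quat(yaw): # tool down, tool x at yaw (bar along tool x)
    return (Ro.from_euler("z",yaw)*Ro.from_euler("x",np.pi)).as_quat()
def bar(s,z,near):
    """silhouette -> centre, yaw at height z"""
    out=[]
    for r in viewer.silhouettes("lamp_knob",s)[:3]:
        m=r["pixels"];print("sil",r["conf"],m.sum(),np.round(r["centre"],1))
        cv2.imwrite("pics/mask%d.png"%len(out),m.astype(np.uint8)*255);out.append(m)
    return out
E
python3 - <<'E'
from h import *
L=[]
for n in("scene","top"):
    s=snap(n)
    L.append(ray(s,viewer.spot_point("lamp_knob",s)[0]["centre"]))
p=tri(L);print(p)
for yaw in(-.22,-.22+np.pi):
    for dy in (0,1.3):print(yaw,dy,manip.inverse_kinematics([p[0],p[1],420],quat(yaw+dy)))
q=[manip.inverse_kinematics([p[0],p[1],420],quat(y)) for y in(-.22,-.22+np.pi)]
manip.move_to([p[0],p[1],420],quat(-.22))
s=snap("wrist");cv2.imwrite("pics/w1.png",s["pixels"])
for r in viewer.spot_point("lamp_knob",s)[:2]:print(r,atz(s,r["centre"],175))
bar(s,175,p)
print(s["fx"],np.array(s["camera_from_world"]).round(3),manip.get_state()["qpos"],manip.get_state()["time"])
E
```

```text
[ 501.93216559 -193.31284317  176.66749803]
-0.22 0 [-4.35727103e-01  2.61066910e-01  1.53445284e+00 -4.44089210e-16
  1.34607291e+00  1.35506922e+00]
-0.22 1.3 [-4.35727103e-01  2.61066910e-01  1.53445284e+00 -4.44089210e-16
  1.34607291e+00  5.50692243e-02]
2.921592653589793 0 [-0.4357271   0.26106691  1.53445284  0.          1.34607291 -1.78652343]
2.921592653589793 1.3 None
{'centre': [325.6, 263.0], 'conf': 0.79} [ 502.09302875 -195.03549419  175.        ]
sil 0.69 3712 [323.9 261.2]
371.64829954431775 [[-2.18000e-01 -9.76000e-01 -0.00000e+00 -7.95430e+01]
 [-9.45000e-01  2.11000e-01  2.51000e-01  4.84340e+02]
 [-2.45000e-01  5.50000e-02 -9.68000e-01  5.39512e+02]
 [ 0.00000e+00  0.00000e+00  0.00000e+00  1.00000e+00]] [-4.34930688e-01  2.61071509e-01  1.53447593e+00  1.77472054e-05
  1.34607260e+00  1.35497810e+00] 3.5583
```

View pics/w1.png

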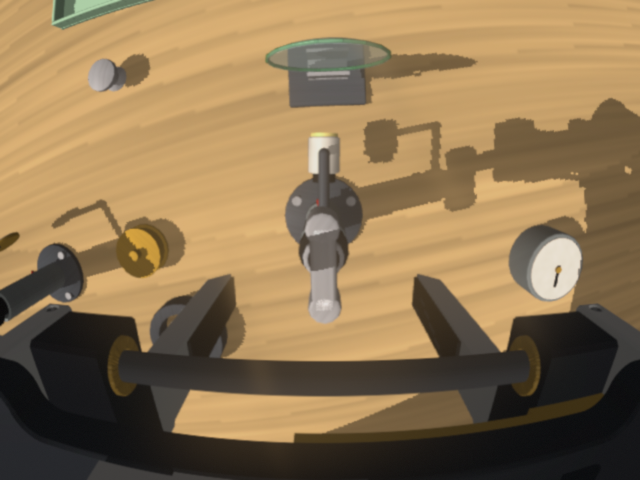

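The wrist view shows the chrome bar with its ends at about (321,224) and (324,308), centre (323,263), midway between the open fingers. The lamp arm points to the glass. The bar is nearly in line with the tool's x axis.

Run:
```python
from h import *
s=snap("wrist")
p=atz(s,viewer.spot_point("lamp_knob",s)[0]["centre"],175)
m=viewer.silhouettes("lamp_knob",s)[0]["pixels"]
ys,xs=np.nonzero(m)
P=np.array([atz(s,(x,y),186)[:2] for x,y in zip(xs,ys)])
(c,wh,a)=cv2.minAreaRect(P.astype(np.float32))
u=np.linalg.svd(P-P.mean(0))[2] if len(P)<1 else np.linalg.eigh(np.cov(P.T))[1][:,1]
print("rect",c,wh,a,"mean",P.mean(0),"yaw",np.arctan2(u[1],u[0]),"spot",p)
e=[atz(s,q,186) for q in((324,308),(321,225))];print(e,np.arctan2(*(e[1]-e[0])[[1,0]]))
l=atz(s,(324,150),140);print("arm yaw",np.arctan2(*(l-p)[[1,0]]))
```

```text
rect (502.9339599609375, -193.97900390625) (23.5842227935791, 75.37391662597656) 76.54777526855469 mean [ 504.91063833 -194.17292993] yaw 2.9561712234887922 spot [ 501.50110586 -194.82648844  175.        ]
[array([ 476.50126481, -188.44738593,  186.        ]), array([ 528.97025361, -198.36091499,  186.        ])] -0.1867393857963244
arm yaw -0.20974474436254759
```

```bash
cat >> h.py <<'E'
def st(tag):
    s=manip.get_state();print(tag,"t%.2f"%s["time"],"p",s["tcp_pos"].round(1),"F",s["force"].round(1),"M",s["moment"].round(2),"w%.1f"%s["width"],"q6 %.3f"%s["qpos"][5]);return s
def twist(d,n):
    q=np.array(Q)
E
python3 - <<'E'
from h import *
x,y=502,-194.5;Y=-.19
manip.move_to([x,y,400],quat(Y))
manip.line_to([x,y,357.4],v=80)
set_gripper(40,8);set_gripper(10,8);st("soft")
set_gripper(10,35);s=st("grip")
q=np.array(s["qpos"])
q[5]-=.4;manip.movej(q);st("tw.4")
q[5]-=.4;manip.movej(q);st("tw.8")
w=snap("wrist");cv2.imwrite("pics/w2.png",w["pixels"])
E
```

```text
soft t6.06 p [ 502.2 -193.5  357.3] F [ 1.9 10.5  0.4] M [ 2.15 -0.25  0.03] w20.5 q6 1.323
grip t6.28 p [ 502.2 -193.5  357.4] F [ 2.8 10.7  1.2] M [ 2.14 -0.2  -0.02] w19.5 q6 1.323
tw.4 t6.74 p [ 502.3 -193.5  357.4] F [ 0.2 -1.1 -1.4] M [-0.18 -0.06  0.06] w19.5 q6 0.927
tw.8 t7.21 p [ 502.3 -193.8  357.4] F [ 2.5 -5.  -3.1] M [-0.96 -0.39  0.12] w19.6 q6 0.529
```

View pics/w2.png

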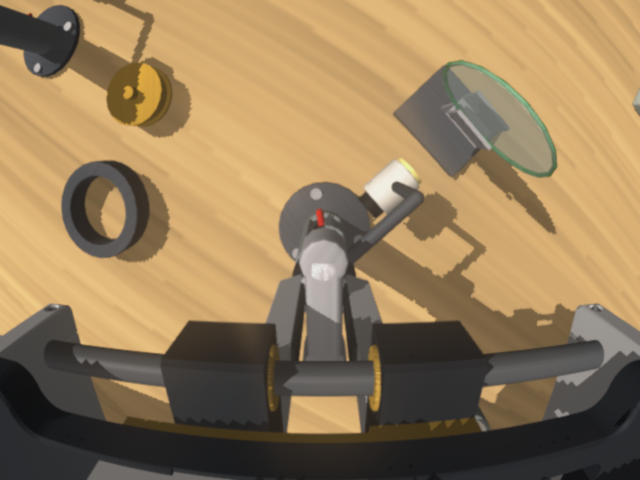

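The knob turns with the jaws: the bar lies between the fingers, the arm and lamp stayed put, and the red pin shows at (320,217). The grip width of 19.5 is larger than the 16 of the flat, so the grip may be a little off-centre, but side forces are small. I'll keep twisting while watching the moment.

Run:
```python
from h import *
s=st("0");q=np.array(s["qpos"])
for i in range(6):
    q[5]-=.08;manip.movej(q);s=st("tw%.2f"%(.8+.08*(i+1)))
    if abs(s["moment"][2])>.6:break
p=s["tcp_pos"]
manip.line_to([p[0],p[1],p[2]+15],v=40);s=st("up15")
```

```text
0 t7.26 p [ 502.3 -193.7  357.4] F [ 3.1 -4.4 -2.5] M [-0.88 -0.38  0.08] w19.5 q6 0.530
tw0.88 t7.51 p [ 502.3 -193.8  357.4] F [ 2.3 -3.2 -2.5] M [-0.7  -0.44  0.01] w20.1 q6 0.456
tw0.96 t7.76 p [ 502.4 -193.8  357.4] F [ 3.9 -3.  -2.1] M [-0.8  -0.46  0.03] w19.8 q6 0.374
tw1.04 t8.01 p [ 502.4 -193.9  357.4] F [ 3.6 -4.5 -2.8] M [-0.89 -0.58 -0.01] w19.9 q6 0.294
tw1.12 t8.26 p [ 502.4 -193.9  357.4] F [ 4.2 -4.1 -2.5] M [-0.97 -0.74  0.02] w19.4 q6 0.214
tw1.20 t8.51 p [ 502.4 -193.9  357.4] F [ 4.9 -5.3 -2.9] M [-1.09 -0.86  0.05] w19.7 q6 0.134
tw1.28 t8.76 p [ 502.4 -193.9  357.4] F [ 4.9 -5.5 -3.8] M [-1.08 -0.93 -0.  ] w19.9 q6 0.054
up15 t9.28 p [ 502.5 -194.   372.8] F [ 2.5 -4.2  1.7] M [-0.76 -0.49 -0.03] w19.4 q6 0.054
```

Run:
```python
from h import *
a=snap("wrist");b=snap("scene")
im=np.hstack([cv2.resize(a["pixels"][140:440,170:470],(400,400)),cv2.resize(b["pixels"][110:270,210:370],(400,400),interpolation=cv2.INTER_CUBIC)])
cv2.imwrite("pics/c3.png",im)
```

```text
(no output)
```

View pics/c3.png

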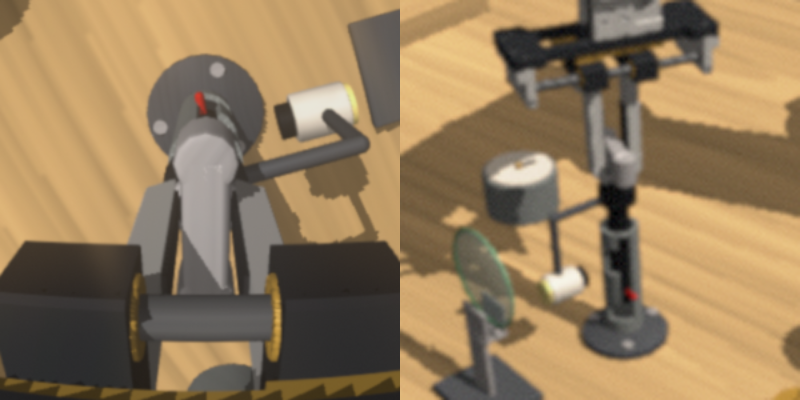

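The lamp is rising with the knob: the lamp is up in the right panel and the red pin has left its lower slot. I'll continue.

Run:
```python
from h import *
s=st("0");p=s["tcp_pos"]
manip.line_to([p[0],p[1],357.4+57],v=60);s=st("up57")
L=[]
for n in("scene","top"):
    v=snap(n);r=viewer.spot_point("lamp_knob",v)
    if r:print(n,r[0]);L.append(ray(v,r[0]["centre"]))
    if n=="scene":b=v
if len(L)==2:print(tri(L))
a=snap("wrist")
cv2.imwrite("pics/c4.png",np.hstack([cv2.resize(a["pixels"][140:440,170:470],(400,400)),cv2.resize(b["pixels"][100:260,210:370],(400,400),interpolation=cv2.INTER_CUBIC)]))
```

```text
0 t9.38 p [ 502.5 -194.   372.8] F [ 3.2 -4.8  1. ] M [-0.82 -0.56 -0.04] w19.9 q6 0.053
up57 t10.23 p [ 502.6 -194.1  414.5] F [ 3.7 -3.  -1. ] M [-0.76 -0.59 -0.02] w19.6 q6 0.053
scene {'centre': [291.8, 154.2], 'conf': 0.72}
top {'centre': [426.2, 282.1], 'conf': 0.54}
[ 509.56580715 -195.00005682  242.59851003]
```

View pics/c4.png

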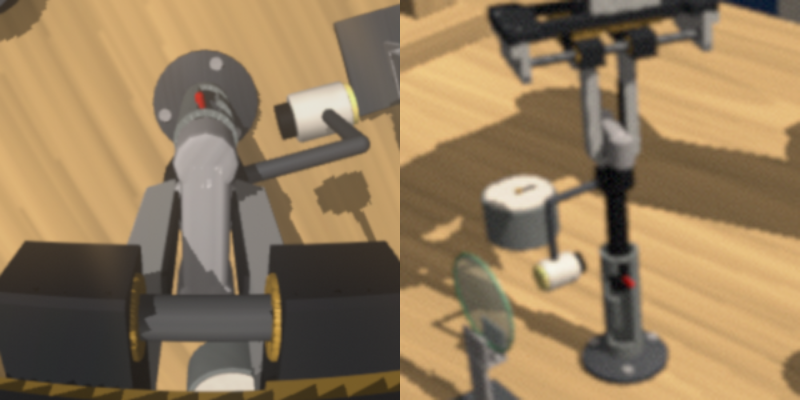

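The knob has not slipped in the jaws, the post is drawn out, and the pin is at the upper slot. I'll twist back clockwise until it hits the stop.

Run:
```python
from h import *
s=st("0");q=np.array(s["qpos"]);q0=q[5]
q[5]=q0+.6;manip.movej(q);st("b.6")
q[5]=q0+1.0;manip.movej(q);st("b1.0")
d=1.0
while d<1.6:
    d+=.07;q[5]=q0+d;manip.movej(q);s=st("b%.2f"%d)
    if abs(s["moment"][2])>1:break
b=snap("scene");a=snap("wrist")
cv2.imwrite("pics/c5.png",np.hstack([cv2.resize(a["pixels"][140:440,170:470],(400,400)),cv2.resize(b["pixels"][100:260,210:370],(400,400),interpolation=cv2.INTER_CUBIC)]))
```

```text
0 t10.48 p [ 502.6 -194.1  414.5] F [ 3.5 -3.7  0.5] M [-0.72 -0.62 -0.01] w19.8 q6 0.053
b.6 t11.12 p [ 502.5 -193.9  414.5] F [-2.7  1.6  1.5] M [ 0.32  0.67 -0.02] w19.5 q6 0.652
b1.0 t11.58 p [ 502.5 -193.7  414.3] F [-4.7  4.3  0.5] M [ 0.81  0.87 -0.11] w19.6 q6 1.053
b1.07 t11.83 p [ 502.5 -193.7  414.3] F [-2.9  5.2  2. ] M [ 0.93  0.93 -0.03] w19.6 q6 1.123
b1.14 t12.08 p [ 502.5 -193.6  414.3] F [-3.5  4.8  2.3] M [ 1.03  0.87 -0.02] w19.8 q6 1.193
b1.21 t12.33 p [ 502.5 -193.6  414.3] F [-3.6  5.5  1.8] M [ 1.13  0.89 -0.01] w19.4 q6 1.263
b1.28 t12.58 p [ 502.5 -193.5  414.3] F [-4.   6.9  1.9] M [ 1.21  0.91 -0.04] w19.5 q6 1.333
b1.35 t12.83 p [ 502.5 -193.5  414.2] F [-4.4  6.3  1.6] M [1.27 0.83 0.33] w19.8 q6 1.402
b1.42 t13.08 p [ 502.8 -193.5  414.3] F [1.6 5.4 0.2] M [ 1.09 -0.21  0.23] w19.7 q6 1.472
b1.49 t13.33 p [ 502.6 -193.4  414.2] F [-2.6  7.5  0.8] M [1.4  0.61 0.35] w19.5 q6 1.542
b1.56 t13.58 p [ 502.7 -193.5  414.3] F [0.3 7.5 0.5] M [1.33 0.19 0.13] w20.2 q6 1.612
b1.63 t13.83 p [ 502.8 -193.4  414.3] F [2.8 5.2 0.2] M [ 1.05 -0.27  0.95] w20.9 q6 1.682
```

View pics/c5.png

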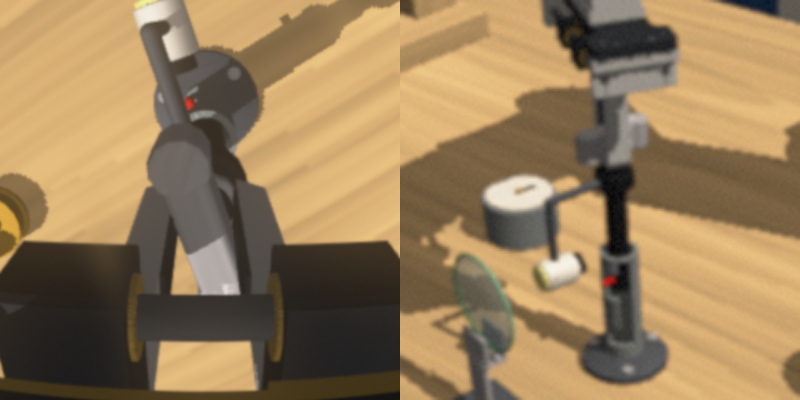

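The knob has reached its stop: the jaws now slip around the bar and the red pin is turned back in the upper slot. I'll open, rise straight up and check.

Run:
```python
from h import *
set_gripper(94);s=st("open");p=s["tcp_pos"]
manip.line_to([p[0],p[1],490],v=100);s=st("up")
w=snap("wrist");b=snap("scene");t=snap("top")
m=viewer.silhouettes("lamp_knob",w)
if m:
    ys,xs=np.nonzero(m[0]["pixels"]);P=np.array([atz(w,(x,y),246)[:2] for x,y in zip(xs,ys)])
    u=np.linalg.eigh(np.cov(P.T))[1][:,1];print("yaw",np.arctan(u[1]/u[0]),cv2.minAreaRect(P.astype(np.float32)))
L=[]
for v in(b,t):
    for n in("lamp_knob","mirror_knob","glass_centre"):
        r=viewer.spot_point(n,v)
        if r:print(n,r[0]["conf"],np.round(r[0]["centre"],1),len(r))
        if r and n[0]=="l":L.append(ray(v,r[0]["centre"]))
r=viewer.spot_point("lamp_knob",w)
print([tri(L+([ray(w,r[0]["centre"])] if k and r else [])) for k in(0,1)])
cv2.imwrite("pics/c6.png",np.hstack([cv2.resize(w["pixels"][60:360,170:470],(400,400)),cv2.resize(b["pixels"][100:260,210:370],(400,400),interpolation=cv2.INTER_CUBIC)]))
```

```text
open t15.13 p [ 502.6 -194.1  414.5] F [0.5 0.3 0. ] M [0.03 0.18 0.01] w94.0 q6 1.683
up t16.04 p [ 502.6 -194.1  489.3] F [-0.  -0.9  0.3] M [0.02 0.16 0.02] w94.0 q6 1.684
yaw -0.26455836291505896 ((505.2934265136719, -195.55340576171875), (25.564104080200195, 76.71588897705078), 72.97962188720703)
lamp_knob 0.95 [293.6 154. ] 1
glass_centre 0.85 [243.4 221.1] 1
lamp_knob 0.66 [426.  286.2] 1
mirror_knob 0.93 [219.2 267.1] 1
[array([ 502.60869166, -195.62544573,  240.00159548]), array([ 503.77208078, -194.87978758,  240.42944758])]
```

View pics/c6.png

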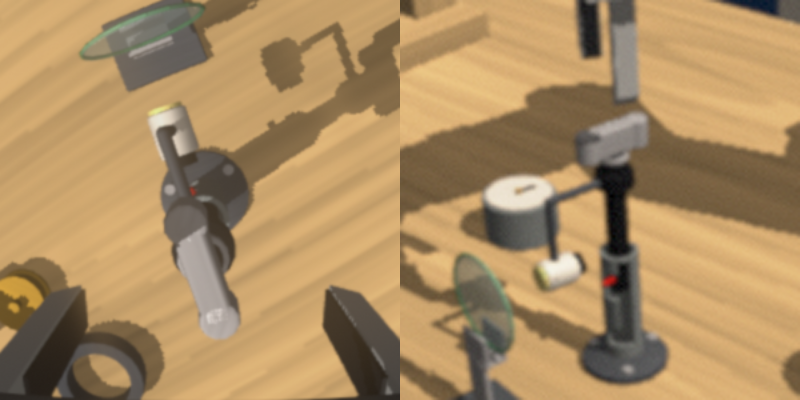

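The knob's yaw is −0.26, past its −0.19 start towards the locked stop. The lift reads about 60–67 mm, the glass and brass knob are where they were, and the gripper is clear.

```bash
python3 -c "
from h import *
ticket.job_done()"
```

```text
the job is handed in; nothing more can be done
```

The lamp post was unlocked, drawn up, locked again and let go, and the job is handed in; it reports no verdict. It took about 16 s of the 38 s allowed.

- **Moves:** I gripped the chrome knob and twisted it 1.28 rad anticlockwise. I then drew it up 57 mm and twisted it clockwise until the jaws slipped at the locked stop.
- **Lock:** the bar's yaw is −0.26 rad, against about −0.19 at the start, so it sits at or near the locked stop.
- **Lift:** the knob triangulates to about 240 mm high, which gives a lift of roughly 67 mm. By the arm's own travel it should be 57–65 mm. The two disagree by a few millimetres, within the camera method's error, and both are inside the 45–75 mm window.
- **Bystanders:** the glass and brass knob show up within 3 pixels of where they began, each checked in one camera only. The networks did not report the brass knob in the last scene picture or the glass in the last top picture.
- **Grip:** the jaws read about 19.5 mm on a 16 mm flat, so the grip was probably a little off-centre along the bar. It did not slip during the lift.
- **Forces:** readings during the work stayed below about 11 N. The gripper ended open and clear of everything.

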